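# Start the vacuum line on its push-key valve row

### The job

Start the vacuum line at the row of push keys on the aluminium rail: with a fingertip, lightly press down the round key, then the square key, and last the long bar key, each until it stays down. Leave the cross-shaped vent key up, and lift nothing: the vial standing among the keys and the other things on the bench stay as they are.

Things in the scene. Friction and masses are not known exactly. Their poses are not given: they have to be found in the camera images.
- rail: aluminium mounting rail, 84 x 434 x 12 mm, fixed to the bench; origin at the centre of its underside, y along the row, z up. Five places on it, 80 mm apart: four grey valve blocks (62 x 56 mm, top 52 mm above the bench) in any order, and a vial standing in the middle place
- top_round (a point): centre of the top face of the round key (a white round disc, 26 mm across, its cap 6 mm thick), which stands on a valve block; 72 mm above the bench when up, and it moves down with the key; x and y axes parallel to the rail's, z up
- key_round (a joint): how far the round key is pushed straight down, in m: 0 up, 0.010 at its stop; it takes about 3 N to start, 5.5 N just before the stop, and stays where it is left. The cap sits on a rubber cushion that gives another 1 mm for every 4 N (at most 4 mm) and springs back: pushing the top face down 8 to 10 mm is a good press. From 0.004 it is switched
- top_square (a point): centre of the top face of the square key (a white square, 34 x 34 mm, its cap 6 mm thick), which stands on a valve block; 72 mm above the bench when up, and it moves down with the key; x and y axes parallel to the rail's, z up
- key_square (a joint): how far the square key is pushed straight down, in m: 0 up, 0.010 at its stop; it takes about 3 N to start, 5.5 N just before the stop, and stays where it is left. The cap sits on a rubber cushion that gives another 1 mm for every 4 N (at most 4 mm) and springs back: pushing the top face down 8 to 10 mm is a good press. From 0.004 it is switched
- top_bar (a point): centre of the top face of the bar key (a white long bar, 46 mm along the row and 15 mm across it, its cap 6 mm thick), which stands on a valve block; 72 mm above the bench when up, and it moves down with the key; x and y axes parallel to the rail's, z up
- key_bar (a joint): how far the bar key is pushed straight down, in m: 0 up, 0.010 at its stop; it takes about 3 N to start, 5.5 N just before the stop, and stays where it is left. The cap sits on a rubber cushion that gives another 1 mm for every 4 N (at most 4 mm) and springs back: pushing the top face down 8 to 10 mm is a good press. From 0.004 it is switched
- top_cross (a point): centre of the top face of the cross key (a white plus-shaped cross, 44 mm over its arms, each arm 13 mm wide, its cap 6 mm thick), which stands on a valve block; 72 mm above the bench when up, and it moves down with the key; x and y axes parallel to the rail's, z up
- key_cross (a joint): how far the cross key is pushed straight down, in m: 0 up, 0.010 at its stop; it takes about 3 N to start, 5.5 N just before the stop, and stays where it is left. The cap sits on a rubber cushion that gives another 1 mm for every 4 N (at most 4 mm) and springs back: pushing the top face down 8 to 10 mm is a good press. From 0.004 it is switched
- vial: small capped glass vial, 33 mm across, 58 mm tall, standing loose on the rail's middle place among the blocks; bystander, origin at the centre of its underside
- petri: small petri dish, 57 mm across, 15 mm high, at the left end of the rail; bystander, origin at the centre of its underside
- pen: pen, 145 mm long, 9 mm high, in front of the rail; bystander, origin at the centre of its underside
- scissors: scissors, 199 mm long, 9 mm high, lying front left; bystander, origin at the centre of its underside
- sample_bottle: white capped sample bottle, 54 mm across, 98 mm tall, behind the rail; bystander, origin at the centre of its underside
- open_bottle: open white sample bottle, 45 mm across, 80 mm tall, on the right; bystander, origin at the centre of its underside
- wash_bottle: wash bottle with a bent spout, 102 mm wide, 210 mm tall, back left; bystander, origin at the centre of its underside
- timer: bench timer, 66 x 58 x 19 mm, on the right; bystander, origin at the centre of its underside
- beaker: glass beaker, 73 mm across, 92 mm tall, on the right; bystander, origin at the centre of its underside

How it is judged (in metres and radians):
On the way, in this order (a step that is already met when the one before it is completed fails the run):
1. the round key is pressed down, the others still up (value of joint key_round above 0.004 m and value of joint each of key_square, key_bar, key_cross below 0.003 m), for 0.1 s.
2. the square key is pressed down next (value of joint each of key_round, key_square above 0.004 m and value of joint each of key_bar, key_cross below 0.003 m), for 0.1 s.
3. the bar key is pressed down last (value of joint each of key_round, key_square, key_bar above 0.004 m and value of joint key_cross below 0.003 m), for 0.1 s.
At the end, for the whole second after the job is handed in: The round, square and bar keys are each down by more than 4 mm and stay so, the cross key is down by less than 3 mm, every bystander is within 15 mm of where it stood, and the vial stands upright (all of step 3 and distance of each of vial, petri, pen, scissors, sample_bottle, open_bottle, wash_bottle, timer, beaker from where it was at the start of the episode below 0.015 m and angle between vial's own z axis and vertical below 0.2 rad); the robot touches nothing.
It fails at once if the square key goes down before the round one (value of joint key_square above 0.003 m and value of joint key_round below 0.004 m).
It fails at once if the bar key goes down before the square one (value of joint key_bar above 0.003 m and value of joint key_square below 0.004 m).
It fails at once if the cross-shaped vent key is pressed by 3 mm or more (value of joint key_cross above 0.003 m).
It fails at once if the fingers press hard on anything (over 25 N) (contact force between the fingers and anything else above 25 N).
It fails at once if a bystander is lifted, pushed or knocked over (moved by over 15 mm, or the vial tipped) (distance of any of vial, petri, pen, scissors, sample_bottle, open_bottle, wash_bottle, timer, beaker from where it was at the start of the episode above 0.015 m or angle between vial's own z axis and vertical above 0.3 rad).
It also fails if it takes over 45 s, if anything falls off the work surface, if the arm or the gripper's body presses on something with over 40 N, if the wrist force passes 120 N, or if a joint passes its speed limit or range.

### The arm

A 6-joint arm with a two-finger parallel gripper is mounted at the origin on a cart in front of the work surface, level with it; the furniture and walls round the work are solid. World frame = base frame: x ahead of the robot, y to its left, z up, the work surface at z = 0. Lengths are in mm, angles in rad, forces in N, time in s.
With the tool pointing down it reaches from about 375 to 975 mm from the base axis. Payload 3.8 kg.
Tool frame: the origin (TCP) lies between the finger pads; the fingertips stand 11 mm ahead of it and the grasp point (between the pads) lies 8 mm behind it; z points along the fingers, y is the line along which they close (so a half turn about z gives the same grasp; the last joint's range is limited). The gripper opens to 88 mm and grips with 3 to 60 N. Pads are 18 mm wide; open, the fingers measure 123 mm over their backs; the gripper's body (75 mm by 187 mm) begins 45 mm behind the grasp point.
Start: joints at [1.14, 0.264, 1.604, -0, 1.274, -0.037], TCP at [258.995, 623.33, 249.706] pointing down, gripper open.
Joint ranges: [-2.63, 2.63], [-0.94, 2.18], [0.31, 2.57], [-1.31, 4.45], [0, 2.66], [-2.55, 2.55]. Speed limits (rad/s): [2.57, 2.57, 3.14, 3.14, 3.14, 3.14].

### API

Orientations are given as a unit quaternion [w, x, y, z].
In Python, from cell import observe, grab_frame, close_job gives the robot as it stands.
- The arm moves only by the tool drive_tool, never from a script. Its argument "steps" is a list that holds one entry, the list of rows, each a list of 7 numbers: the shift along the tool's x, y, z in cm, then the turn, a rotation vector about the tool's x, y, z in degrees, then the opening, from 0 (shut) to 1 (fully open). In form: [[[tx, ty, tz, rx, ry, rz, fingers], ...]]. A call has 1 to 20 rows; each row is the pose to reach, as a shift and turn from the pose commanded when the call began, along the tool's axes at that moment; what a row does not reach only later rows make up. A row lasts 1/12 s, in which the tool goes at most 41.7 mm and 7.16 degrees, less where a joint would pass 70% of its speed; a pose out of reach is approached as far as the arm can. A call with a gripper value outside its range is refused whole. The fingers move at their own pace and stop on an object; "grip_force" is the grip in N (left out, the last holds). Time passes only in rows, so rows that repeat a pose let the fingers close. It gives the time, the measured TCP pose, the force, the opening and the grip force at its end, in the units of the state.
- observe(): the state, without advancing time (a new reading comes with each control period).
- grab_frame(name): name is "scene" or "top" or "wrist"; returns a dict with "color" (420x560x3 uint8, blue, green, red), "z_map" (420x560 float32, mm along the optical axis (not along the pixel's ray), 0 where there is no reading), "fov_y" (degrees; the focal length in pixels is half the picture's height over the tangent of half this angle, whatever the lens; pixels are square), "cx", "cy" (the principal point, pixels), "k1" (the pictures are not rectified: a ray, as slopes to the right and down, at radius r is drawn at 1 + k1 r^2 times it, then the intrinsics apply), "R" (3x3) and "t" (3): a world point X has camera coordinates R X + t. Camera axes: x right, y down, z forward; pixel columns grow to the right and rows downward; lengths in mm; the calibration is good to about 2 mm. A picture is of the moment at which its call begins.
- close_job(): hands the job in; it is judged then, once.
The state is a dict: "t": time; "joint_pos": joint angles; "qd": joint speeds; "joint_torque": joint torques, N m; "tcp_pos": TCP position; "tool_rot": TCP orientation; "force": force on the tool from outside, world axes, zero at the start; "ft_torque": the same for the moment, N m; "width": opening from 0.0 (shut) to 1.0 (fully open); "grasp_force": force on a finger pad.
Only numpy, scipy, OpenCV 4.12 (cv2) and the standard library are available. Lean on these libraries where they do the work, as an engineer would, in place of code of your own. Each camera call takes 0.05 s, during which the arm holds its last target. There are 200 camera calls.

## Working session

There is one attempt and no reset: what is moved stays moved. The work goes in short steps, Python scripts to look and compute and a tool call to move; the robot and the scene stay as the last step left them, time stands still between calls to the robot, and variables do not carry over. Pictures are saved under pics/ and viewed, at most 10 in all, crops included, and the job is handed in when it is done.

Besides the shell and the picture viewer there is one more tool, called after "Emit:" as name([rows], argument=value, ...), one row to a line, values as JSON. drive_tool: Moves the arm, as the interface text tells. Its arguments: {"type":"object","properties":{"steps":{"type":"array","items":{"type":"array","items":{"type":"array","items":{"type":"number"}}}},"grip_force":{"type":"number"}},"required":["steps"]}

```bash
mkdir -p pics
cat > h.py <<'E'
import numpy as np, cv2
from cell import observe, grab_frame
def K(f):
    F=f["color"].shape[0]/2/np.tan(np.radians(f["fov_y"])/2)
    return np.array([[F,0,f["cx"]],[0,F,f["cy"]],[0,0,1]])
def world(f,uv,z=None):
    """pixels -> world, by depth map (z None) or on plane z"""
    uv=np.float64(uv).reshape(-1,2)
    n=cv2.undistortPoints(uv[:,None],K(f),np.array([f["k1"],0,0,0,0.]) if 0 else np.zeros(5))[:,0]
    n=undist(n,f["k1"]); d=np.c_[n,np.ones(len(n))]
    R=np.array(f["R"]);t=np.array(f["t"])
    C=-R.T@t; D=d@R
    if z is None:
        s=np.array([f["z_map"][int(round(v)),int(round(u))] for u,v in uv])
    else: s=(z-C[2])/D[:,2]
    return C+D*s[:,None]
def undist(n,k1):
    m=n.copy()
    for _ in range(30): m=n/(1+k1*(m**2).sum(1,keepdims=True))
    return m
def cloud(f):
    h,w=f["z_map"].shape
    u,v=np.meshgrid(np.arange(w),np.arange(h))
    return world(f,np.c_[u.ravel(),v.ravel()]).reshape(h,w,3)
E
python3 - <<'E'
from h import *
o=observe();print(o)
for n in("scene","top"):
    f=grab_frame(n);cv2.imwrite(f"pics/{n}0.png",f["color"]);np.save(f"{n}0.npy",f,allow_pickle=True)
    print(n,f["fov_y"],f["k1"],f["cx"],f["cy"],-np.array(f["R"]).T@f["t"])
    P=cloud(f);ok=f["z_map"]>0
    m=ok&(abs(P[...,2]-72)<5)&(f["color"].min(2)>140)
    k,l,s,c=cv2.connectedComponentsWithStats(m.astype(np.uint8))
    for i in range(1,k):
        if s[i,4]>25:
            q=P[l==i]; print(s[i],c[i].round(1),q.mean(0).round(1),np.median(q[:,2]).round(1),world(f,c[i],72).round(1))
E
```

```text
{'t': 0.0, 'joint_pos': array([ 1.14007409e+00,  2.64747121e-01,  1.60534288e+00,  1.17114121e-05,
        1.27370511e+00, -3.69096753e-02]), 'qd': array([-0.00088711, -0.00056267,  0.00141983,  0.00038902, -0.00088657,
       -0.00113838]), 'joint_torque': array([ 1.97446316e-03, -5.02109957e+01, -3.56875634e+01,  7.29685114e-02,
        2.91677099e-02, -2.15878576e-04]), 'tcp_pos': array([258.72750808, 622.71436562, 248.40885348]), 'tool_rot': array([-2.60589613e-04,  1.95637901e-01,  9.80675583e-01, -1.06996461e-03]), 'force': array([ 0.09912345,  0.19237051, -0.21966196]), 'ft_torque': array([-0.01405796,  0.0134589 ,  0.01224657]), 'grasp_force': 0.0, 'width': 0.9962986012932038}
scene 52.341374754633 -0.03365388049624057 291.1819422246469 204.82530594275806 [-168.9043695  -467.54259637  743.14429118]
[  0  61 273  94 772] [124.3  99.6] [780.2 780.3  71.8] 71.8 [[748.7 783.8  72. ]]
[274 104  26   7  59] [286.7 107.7] [985.2 240.9  71.6] 71.3 [[984.6 240.5  72. ]]
[434 145  37  12 111] [451.7 151.2] [ 990.1 -323.7   72.1] 72.3 [[ 990.3 -323.9   72. ]]
[329 179  16   7  51] [336.
[... 1477 characters left out ...]
2.9   72. ]]
[313 186  18   8  93] [321.4 189.4] [ 570.1 -152.5   72.6] 72.7 [[ 570.2 -152.6   72. ]]
[261 191  10  10  69] [265.2 195.4] [555.7   2.3  70.2] 70.0 [[555.3   2.2  72. ]]
[289 190   9   9  64] [293.1 194. ] [558.  -74.5  72.3] 72.5 [[558.1 -74.5  72. ]]
[229 196  15  15  91] [236.4 203.3] [534.   81.3  72.8] 73.1 [[534.2  81.4  72. ]]
[202 203  12  12 120] [207.2 208.5] [520.7 161.3  72.5] 72.7 [[520.8 161.4  72. ]]
[413 210  14  14  26] [418.2 217.7] [ 487.6 -414.6   71.3] 71.1 [[ 487.5 -414.4   72. ]]
[412 238  31  28 164] [422.2 254.3] [ 387.9 -418.6   71.6] 71.5 [[ 387.9 -418.5   72. ]]
[463 238  11  18  33] [468.2 246.7] [ 406.2 -544.7   72.9] 72.9 [[ 406.3 -545.1   72. ]]
```

View pics/top0.png

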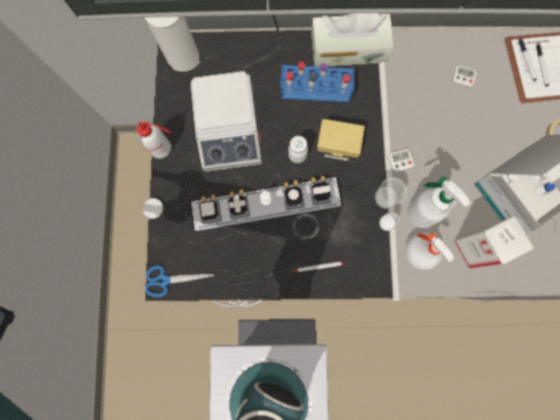

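View pics/scene0.png

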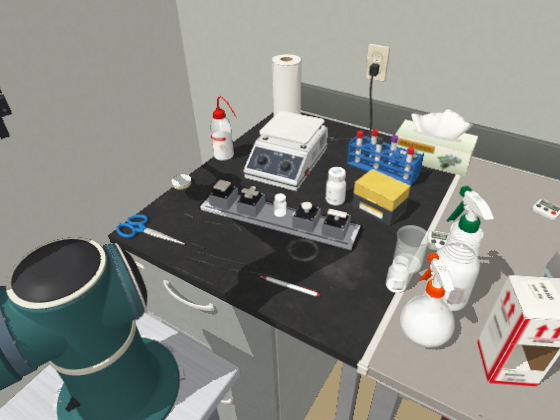

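The two views agree. From the left the row is square (208,208), cross (236,203), vial (265,196), round (293,194) and bar (321,189) in the top picture. Key spacing fits 80 mm and the key tops measure about 72 mm high. I'll move above the round key with the fingers shut.

Emit:
drive_tool([
  [[-1.5, -1.5, 0, 0, 0, 0, 0], [-4, -4, 0, 0, 0, 0, 0], [-7, -7, 0, 0, 0, 0, 0], [-10, -10, 0, 0, 0, 0, 0], [-13, -13, 0, 0, 0, 0, 0], [-16, -16, 0, 0, 0, 0, 0], [-19, -19, 0, 0, 0, 0, 0], [-22, -22, 0, 0, 0, 0, 0], [-25, -25, 0, 0, 0, 0, 0], [-28, -28, 0, 0, 0, 0, 0], [-31, -31, 0, 0, 0, 0, 0], [-34, -34, 0, 0, 0, 0, 0], [-37, -37, 0, 0, 0, 0, 0], [-40, -40, 0, 0, 0, 0, 0], [-43, -43, 0, 0, 0, 0, 0], [-46, -45.5, 0, 0, 0, 0, 0], [-49, -48, 0, 0, 0, 0, 0], [-52, -50.5, 0, 0, 0, 0, 0], [-54.4, -53, 0, 0, 0, 0, 0], [-54.4, -53, 0, 0, 0, 0, 0]],
])

```text
t: 1.77
tcp_pos: [559.7, -80.5, 249.2]
tool_rot: [0.001, 0.198, 0.98, -0.001]
force: [-0.7, -0.2, 0.5]
width: 0.008
grasp_force: 0.0
```

Run:
```python
from h import *
o=observe();print(o["tcp_pos"],o["tool_rot"],o["force"],o["width"],o["joint_pos"])
for n in("wrist","top"):
    f=grab_frame(n);cv2.imwrite(f"pics/{n}1.png",f["color"])
    P=cloud(f);m=(f["z_map"]>0)&(abs(P[...,2]-72)<5)&(f["color"].min(2)>130)
    k,l,s,c=cv2.connectedComponentsWithStats(m.astype(np.uint8))
    for i in range(1,k):
        q=P[l==i].mean(0)
        if s[i,4]>25 and 480<q[0]<620 and -220<q[1]<220: print(n,s[i],c[i].round(1),q.round(1),world(f,c[i],72).round(1))
```

```text
[559.70750239 -80.54575593 249.20458428] [ 5.56432864e-04  1.97977854e-01  9.80205449e-01 -1.31831449e-03] [-0.68391954 -0.17434737  0.53945753] 0.008119767699709821 [-0.1854282   0.05726648  1.84294289 -0.00280352  1.24030829 -1.35672676]
wrist [ 475   33   46   52 1397] [497.5  58.3] [520.8 160.4  71.6] [[520.7 160.1  72. ]]
wrist [ 396   85   45   45 1044] [417.8 106.2] [533.8  79.4  71.5] [[533.6  79.3  72. ]]
wrist [337 145  26  26 510] [349.1 157.8] [556.4   0.9  69. ] [[5.557e+02 5.000e-01 7.200e+01]]
wrist [271 176  24  24 432] [282.4 187.5] [558.3 -75.5  71.7] [[558.2 -75.5  72. ]]
wrist [204 209  40  30 526] [223.4 223.4] [ 570.9 -152.3   71.6] [[ 570.8 -152.1   72. ]]
top [261 191  10   6  42] [265.4 193.9] [560.    1.9  69.9] [[559.5   1.8  72. ]]
top [289 190   9   9  63] [293.1 194.1] [557.8 -74.4  72.3] [[557.8 -74.4  72. ]]
top [229 196   9  12  57] [233.6 202.2] [537.4  89.3  72. ] [[537.4  89.3  72. ]]
top [201 202  14  14 150] [207.1 208.6] [520.3 161.7  72.7] [[520.4 161.8  72. ]]
```

View pics/wrist1.png

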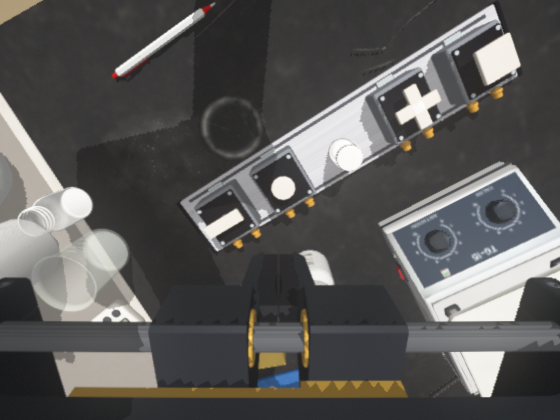

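The wrist view puts the round key at pixel (282,187), which is (558,-75.5), matching the top view. The vial at (346,155) is still standing. Next I descend to just above the round key and check that the arm has settled.

Emit:
drive_tool([
  [[0, 0, 0, 0, 0, 0, 0], [0, 0, 1, 0, 0, 0, 0], [0, 0, 3, 0, 0, 0, 0], [0, 0, 5, 0, 0, 0, 0], [0, 0, 7, 0, 0, 0, 0], [0, 0, 9, 0, 0, 0, 0], [0, 0, 11, 0, 0, 0, 0], [0, 0, 13, 0, 0, 0, 0], [0, 0, 14.5, 0, 0, 0, 0], [0, 0, 15.4, 0, 0, 0, 0], [0, 0, 15.4, 0, 0, 0, 0], [0, 0, 15.4, 0, 0, 0, 0], [0, 0, 15.4, 0, 0, 0, 0]],
])

```text
t: 2.95
tcp_pos: [558.7, -74.4, 96.7]
tool_rot: [0.001, 0.195, 0.981, 0.0]
force: [0.3, 0.0, -0.6]
width: 0.003
grasp_force: 0.0
```

Emit:
drive_tool([
  [[0, 0, 0.5, 0, 0, 0, 0], [0, 0, 0.9, 0, 0, 0, 0], [0, 0, 1.2, 0, 0, 0, 0], [0, 0, 1.4, 0, 0, 0, 0], [0, 0, 1.6, 0, 0, 0, 0], [0, 0, 1.8, 0, 0, 0, 0], [0, 0, 2.0, 0, 0, 0, 0], [0, 0, 2.1, 0, 0, 0, 0], [0, 0, 2.1, 0, 0, 0, 0], [0, 0, 2.1, 0, 0, 0, 0]],
])

```text
t: 3.78
tcp_pos: [558.2, -74.9, 74.9]
tool_rot: [0.0, 0.196, 0.981, -0.0]
force: [-1.7, -0.6, 2.6]
width: 0.004
grasp_force: 1.9
```

Emit:
drive_tool([
  [[0, 0, 0.05, 0, 0, 0, 0], [0, 0, 0.1, 0, 0, 0, 0], [0, 0, 0.1, 0, 0, 0, 0]],
])

```text
t: 4.03
tcp_pos: [558.2, -74.9, 73.9]
tool_rot: [0.0, 0.196, 0.981, -0.0]
force: [0.1, -0.7, 4.8]
width: 0.002
grasp_force: 2.4
```

Run:
```python
from h import *
for _ in range(4):
    o=observe();print(o["tcp_pos"],o["force"]);f=grab_frame("scene")
cv2.imwrite("pics/s2.png",cv2.resize(f["color"][150:260,180:380],None,fx=3,fy=3,interpolation=2))
```

```text
[558.23196072 -74.90849076  73.87710955] [ 0.11922068 -0.70576028  4.83613393]
[558.23092574 -74.91047446  73.88245979] [-1.13603507  0.01352211  4.57341487]
[558.20748508 -74.90924455  73.85629427] [0.51591851 0.09163323 3.86587895]
[558.22547384 -74.91021114  73.87644098] [0.19466119 0.53134373 5.33262172]
```

View pics/s2.png

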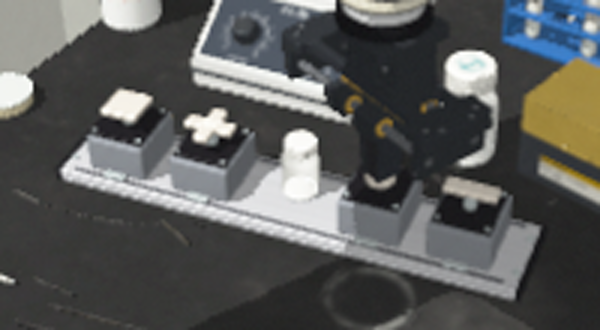

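The crop shows the fingertip on the round key at about (378,180), with the key lowered. Square, cross, vial and bar look untouched. The force of about 4.7 N means roughly 7 mm of travel. Next I lift and cross to above the square key.

Emit:
drive_tool([
  [[0, 0, -0.5, 0, 0, 0, 0], [0, 0, -2, 0, 0, 0, 0], [0, 0, -4, 0, 0, 0, 0], [0, 0, -6, 0, 0, 0, 0], [0.6, 1, -8, 0, 0, 0, 0], [1.8, 3, -8, 0, 0, 0, 0], [3.1, 5, -8, 0, 0, 0, 0], [4.3, 7, -8, 0, 0, 0, 0], [5.5, 9, -8, 0, 0, 0, 0], [6.8, 11, -8, 0, 0, 0, 0], [8, 13, -8, 0, 0, 0, 0], [9.2, 15, -8, 0, 0, 0, 0], [10.5, 17, -8, 0, 0, 0, 0], [11.7, 19, -8, 0, 0, 0, 0], [12.3, 20, -8, 0, 0, 0, 0], [12.5, 20.3, -8, 0, 0, 0, 0], [12.5, 20.3, -8, 0, 0, 0, 0], [12.5, 20.3, -8, 0, 0, 0, 0]],
])

```text
t: 5.73
tcp_pos: [520.4, 159.9, 153.4]
tool_rot: [-0.0, 0.196, 0.981, -0.0]
force: [0.8, -0.1, 0.2]
width: 0.007
grasp_force: 0.0
```

```bash
cat > k.py <<'E'
from h import *
o=observe();print(o["tcp_pos"],o["tool_rot"],o["force"])
for n in("top","scene","wrist"):
    f=grab_frame(n)
    P=cloud(f);m=(f["z_map"]>0)&(abs(P[...,2]-68)<9)&(f["color"].min(2)>130)
    k,l,s,c=cv2.connectedComponentsWithStats(m.astype(np.uint8))
    for i in range(1,k):
        q=np.median(P[l==i],0)
        if s[i,4]>20 and 480<q[0]<620 and -220<q[1]<220: print(n,s[i],c[i].round(1),q.round(1))
E
python3 k.py
```

```text
[520.36747057 159.94339691 153.41707391] [-1.79581677e-04  1.95500040e-01  9.80703593e-01 -4.04672899e-04] [ 0.76120152 -0.10945325  0.2037779 ]
top [314 186  17   7  73] [321.9 189.3] [ 570.9 -154.3   72.1]
top [261 191  10  10  81] [265.4 195.6] [554.9   2.9  70.2]
top [289 191   9   9  63] [292.9 195. ] [557.  -74.2  64.2]
top [233 196  12  16  95] [238.1 204. ] [531.8  77.5  72.6]
scene [214 180  17  10 115] [221.9 184.4] [517.2 158.7  71.4]
scene [242 186  16  12 111] [249.7 191.2] [531.   77.7  71.1]
scene [275 193  11  10  79] [279.9 197.3] [552.6  -0.6  68.1]
scene [302 204  10   8  55] [306.2 207.7] [555.7 -76.5  62.7]
scene [328 209  19   9  93] [336.8 212.9] [ 567.  -154.5   71.2]
wrist [ 252  194   58   55 1785] [280.6 221.1] [520.4 161.6  71.7]
wrist [ 171  246   51   39 1243] [195.6 267.8] [532.2  81.7  71.7]
wrist [115 301  36  21 554] [132.6 312.2] [551.1   8.5  68.2]
wrist [ 60 352  14   3  30] [ 66.6 352.7] [568.8 -79.   63.7]
```

The round key is down about 8 mm (72 to 64) and the square key is directly below. Pressing it now.

Emit:
drive_tool([
  [[0, 0, 1, 0, 0, 0, 0], [0, 0, 3, 0, 0, 0, 0], [0, 0, 5, 0, 0, 0, 0], [0, 0, 6, 0, 0, 0, 0], [0, 0, 6.6, 0, 0, 0, 0], [0, 0, 6.9, 0, 0, 0, 0], [0, 0, 7.1, 0, 0, 0, 0], [0, 0, 7.3, 0, 0, 0, 0], [0, 0, 7.5, 0, 0, 0, 0], [0, 0, 7.7, 0, 0, 0, 0], [0, 0, 7.9, 0, 0, 0, 0], [0, 0, 8, 0, 0, 0, 0], [0, 0, 8, 0, 0, 0, 0], [0, 0, 8, 0, 0, 0, 0]],
])

```text
t: 7.05
tcp_pos: [520.9, 160.6, 74.1]
tool_rot: [0.0, 0.196, 0.981, 0.0]
force: [-0.1, -1.9, 4.5]
width: 0.004
grasp_force: 2.2
```

Emit:
drive_tool([
  [[0, 0, -0.5, 0, 0, 0, 0], [0, 0, -2, 0, 0, 0, 0], [0, 0, -4, 0, 0, 0, 0], [0, 0, -6, 0, 0, 0, 0], [-0.6, -1, -8, 0, 0, 0, 0], [-1.8, -3, -8, 0, 0, 0, 0], [-3.4, -5.5, -8, 0, 0, 0, 0], [-4.9, -8, -8, 0, 0, 0, 0], [-6.5, -10.5, -8, 0, 0, 0, 0], [-8, -13, -8, 0, 0, 0, 0], [-9.6, -15.5, -8, 0, 0, 0, 0], [-11.1, -18, -8, 0, 0, 0, 0], [-12.6, -20.5, -8, 0, 0, 0, 0], [-14.2, -23, -8, 0, 0, 0, 0], [-15.4, -25, -8, 0, 0, 0, 0], [-16.2, -26.2, -8, 0, 0, 0, 0], [-16.6, -27, -8, 0, 0, 0, 0], [-16.6, -27, -8, 0, 0, 0, 0], [-16.6, -27, -8, 0, 0, 0, 0]],
])

```text
t: 8.63
tcp_pos: [569.9, -151.9, 153.4]
tool_rot: [-0.0, 0.196, 0.981, 0.0]
force: [0.6, 0.5, 0.1]
width: 0.007
grasp_force: 0.0
```

```bash
python3 k.py
```

```text
[ 569.94517999 -151.86816264  153.41394763] [-3.40714100e-04  1.95896461e-01  9.80624451e-01  3.83816041e-04] [0.60932874 0.50496967 0.13549829]
top [261 191  10  11  84] [265.4 195.8] [554.3   2.8  69.6]
top [229 196  16  16 127] [236.6 203.6] [532.9  79.9  72.3]
top [201 203  14  14 152] [207.7 209.2] [520.7 161.   64.1]
scene [214 182  17  11 111] [222.2 186.8] [517.6 158.4  63.2]
scene [242 186  16  12 111] [249.7 191.2] [531.6  77.8  70.6]
scene [275 193  11  10  83] [279.9 197.6] [551.3  -0.9  68.2]
scene [302 204  10   8  60] [306.4 207.5] [556.3 -76.6  62.6]
scene [328 209  19   9  93] [336.8 212.9] [ 567.3 -154.4   70.8]
wrist [545  50  15  26 244] [554.   63.2] [535.6  61.1  71.5]
wrist [ 443  109   45   39 1353] [465.6 127.4] [555.4  -0.8  68.8]
wrist [348 153  33  34 852] [364.3 169.6] [558.3 -75.7  63.4]
wrist [ 248  202   58   44 1065] [276.7 223.7] [ 570.5 -152.6   71.7]
```

The square key is down about 8 mm, and the vial and cross are unchanged. Pressing the bar now.

Emit:
drive_tool([
  [[0, 0, 1, 0, 0, 0, 0], [0, 0, 3, 0, 0, 0, 0], [0, 0, 5, 0, 0, 0, 0], [0, 0, 6, 0, 0, 0, 0], [0, 0, 6.6, 0, 0, 0, 0], [0, 0, 6.9, 0, 0, 0, 0], [0, 0, 7.1, 0, 0, 0, 0], [0, 0, 7.3, 0, 0, 0, 0], [0, 0, 7.5, 0, 0, 0, 0], [0, 0, 7.7, 0, 0, 0, 0], [0, 0, 7.9, 0, 0, 0, 0], [0, 0, 8, 0, 0, 0, 0], [0, 0, 8, 0, 0, 0, 0], [0, 0, 8, 0, 0, 0, 0]],
])

```text
t: 9.95
tcp_pos: [570.6, -152.4, 74.1]
tool_rot: [0.001, 0.196, 0.981, 0.0]
force: [-1.2, 1.3, 3.3]
width: 0.004
grasp_force: 2.2
```

Emit:
drive_tool([
  [[0, 0, -0.5, 0, 0, 0, 0], [0, 0, -2, 0, 0, 0, 0], [0, 0, -4, 0, 0, 0, 0], [0, 0, -6, 0, 0, 0, 0], [0, 0, -8, 0, 0, 0, 0], [0, 0, -10, 0, 0, 0, 0], [0, 0, -12, 0, 0, 0, 0], [0, 0, -12, 0, 0, 0, 0], [0, 0, -12, 0, 0, 0, 0]],
])

```text
t: 10.7
tcp_pos: [571.1, -153.0, 194.8]
tool_rot: [0.002, 0.196, 0.981, -0.0]
force: [-1.1, -0.1, 0.8]
width: 0.008
grasp_force: 0.0
```

```bash
python3 k.py
```

```text
[ 571.07544181 -153.04069559  194.77223861] [ 1.63023496e-03  1.95667194e-01  9.80668925e-01 -3.87456222e-04] [-1.12850588 -0.09561069  0.83371553]
top [261 191  10  11  83] [265.4 195.8] [554.3   2.9  69.8]
top [229 196  17  16 126] [236.7 203.6] [532.8  79.8  72.7]
top [201 203  14  14 151] [207.7 209.2] [520.5 160.8  64.7]
scene [214 182  17  11 112] [222.2 186.7] [518.1 158.8  62.9]
scene [242 186  16  12 110] [249.7 191.2] [530.8  77.5  70.9]
scene [275 193  11  10  82] [280.  197.5] [553.   -1.4  67.9]
scene [302 204  10   8  58] [306.5 207.3] [557.3 -76.7  63. ]
scene [328 212  19   8  75] [336.9 215.3] [ 567.4 -155.3   62.7]
wrist [ 506   28   54   61 1697] [534.8  58.1] [533.6  78.5  71.6]
wrist [ 421  108   39   35 1012] [440.4 124.7] [ 5.554e+02 -1.000e-01  6.870e+01]
wrist [340 148  29  29 626] [353.9 161.7] [558.6 -75.8  63.4]
wrist [255 188  48  37 737] [278.4 205.9] [ 570.7 -152.8   63.5]
```

All three keys are down about 8 mm, the cross is still up at 71.6, the vial has not moved and the arm is clear.

```bash
python3 -c "from cell import close_job; print(close_job())"
```

```text
the job is handed in; nothing more can be done
None
```

I pressed the round, square and bar keys in that order; each stays down about 8 mm, the cross key is still up, the vial has not moved, and the job is handed in (no verdict was shown).

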